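# Fetch a cartridge from the touch-latch parts case

### The arm

A 7-joint arm with a two-finger parallel gripper is mounted at the origin on the work surface; the furniture and walls round the work are solid. World frame = base frame: x ahead of the robot, y to its left, z up, the work surface at z = 0. Lengths are in m, angles in rad, forces in N, time in s.
With the tool pointing down it reaches from about 0.425 to 0.925 m from the base axis. Payload 6.8 kg.
Tool frame: the origin (TCP) lies midway between the tips of the shut fingers; the grasp point (between the pads) lies r.grip_point_offset behind it (r.grip_point_offset is the distance from the TCP to the grasp point, in m); z points along the fingers, y is the direction in which the jaws open and shut (so a half turn about z gives the same grasp; the last joint's range is limited). The gripper opens to 85 mm and grips with 20 to 120 N. Pads are 22 mm wide; open, the fingers measure 114 mm over their backs; the gripper's body (76 mm by 85 mm) begins 54 mm behind the grasp point. The pads swing forward as they close: fully open they stand 13 mm farther back than shut.
Start: joints at [1.227, 0.477, 0.022, 1.555, -0.011, 1.109, -0.083], TCP at [0.158, -0.656, 0.231] pointing down, gripper open.
Joint ranges: [-2.96, 2.96], [-0.34, 2.1], [-1.41, 1.46], [0.24, 2.44], [-1.37, 4.51], [0.17, 1.92], [-2.96, 2.96]. Speed limits (rad/s): [2.39, 2.39, 3.14, 3.14, 3.14, 3.14, 3.14].

### API

Orientations are given as a rotation vector (axis times angle).
In Python, from bench import r gives the robot as it stands. The module is installed in compiled form; this text tells all that it offers.
- The arm moves only by the tool play_rows, never from a script. Its argument "deltas" is a list of rows, each a list of 3 entries, a list of its own where there are three numbers: the finger opening in mm, from 0 to 85.4, then the shift along the tool's x, y, z in mm, then the turn, a rotation vector about the tool's x, y, z in rad. A call has 1 to 8 rows; each row is the pose to reach, as a shift and turn from the pose measured when the call began, along the tool's axes at that moment; what a row does not reach only later rows make up. A row lasts 1/8 s, in which the tool goes at most 62.5 mm and 10.7 degrees, less where a joint would pass 70% of its speed; a pose out of reach is approached as far as the arm can. A call with a gripper value outside its range is refused whole. The fingers move at their own pace and stop on an object; "squeeze" is the grip in N (left out, the last holds). Time passes only in rows, so rows that repeat a pose let the fingers close. It gives the time, the measured TCP pose, the force and the opening at its end, in the units of the state.
- r.get_obs(): the state, without advancing time (a new reading comes with each control period).
- r.grab_frame(name): name is "scene" or "top" or "wrist"; returns (picture, depth): 400x640x3 uint8, red, green, blue; 400x640 float32, m along the optical axis (not along the pixel's ray), 0 where there is no reading.
- r.camera_model(name): a dict with "mtx" (3x3 intrinsics, pixels), "D" ([k1, k2, p1, p2, k3] as OpenCV has them; the pictures are not rectified), "rvec" (rotation vector, rad) and "tvec" (3), from world to camera coordinates, as OpenCV has them; the wrist camera has in their place "T_tool_cam" (4x4, takes a point from camera to tool coordinates, whose origin is the TCP and whose axes are the flange's). Camera axes: x right, y down, z forward; pixel columns grow to the right and rows downward; lengths in m; the calibration is good to about 2 mm. A picture is of the moment at which its call begins: read the wrist's pose just before it. camera_model takes no time and is no camera call.
- r.hand_in(): hands the job in, once; it reports no verdict.
The state is a dict: "clock": time; "joints": joint angles; "qvel": joint speeds; "tau": joint torques, N m; "tcp_pos": TCP position; "orientation": TCP orientation; "contact_force": force on the tool from outside, world axes, zero at the start; "moment": the same for the moment, N m; "grip_width": finger opening in m.
Only numpy, scipy, OpenCV 4.12 (cv2) and the standard library are available. Lean on these libraries where they do the work, as an engineer would, in place of code of your own. Each camera call takes 0.05 s, during which the arm holds its last target. There are 200 camera calls.

### The job

Press the parts case's flush lid down near its front edge until the touch latch lets go, without forcing it, and catch it: keep your fingers on the lid as it springs up so that it does not fly open. Then swing the lid back until it stays fully open, take the filter cartridge out of the case and stand it upright in the small steel tray, without disturbing the O-ring tin, the blue ring and the tape measure.

Things in the scene. Friction and masses are not known exactly. Their poses are not given: they have to be found in the camera images.
- case: Grey rectangular case fixed to the table, 190 (its x) x 250 (its y) x 110 mm high. Origin: centre of its underside; z up; -x is its front, facing the robot, +x the hinge side. Walls 6 mm, inner floor 12 mm above the origin. Inside, a black latch housing, 34 x 90 x 70 mm high, stands against the middle of the front wall.
- lid (a joint): Hinge of the lid, rad. 0: closed and latched, flush with the rim; negative: pressed in; positive: open. Once unlatched, a spring lifts it (about 5 N at the front edge) up to 1.0, where it stays; let go at once it flies up at over 3 rad/s. Beyond 1.0 it moves freely (0.25 kg, damped); its stop is at 1.75, and past about 1.62 its own weight keeps it open.
- lid_edge (a point): Middle of the lid's front edge, level with the outer face. Unlatch by pressing the lid here, mid-edge, in by a depth that differs each time: 4 to 12 mm, with no outward sign. Till then it yields at about 5 N and only comes back flush. 1.5 mm past release is a rubber buffer (a few N per mm): 12 to 15 N of push means released, over 30 N breaks it.
- lid_hinge (a point): Middle of the lid's hinge axis, which runs along the case's y, 85 mm behind the case's centre and 107 mm above its underside, at mid-thickness of the lid. The lid is a plain aluminium plate, 232 mm wide and 6 mm thick, its free front edge rolled into a round hem 10 mm thick, 166 mm from the axis; no handle.
- cartridge: Cream filter cartridge with a dark O-ring, 45 mm across the collar (body about 41) and 72 mm high, 45 g, standing upright inside the closed case. Origin: centre of its foot, z up. The like cartridges standing in the open at the back are not meant.
- tray: Small square open steel tray fixed to the table to the right of the case, 130 x 130 x 22 mm high, walls and floor 4 mm thick. Origin: centre of its underside.
- oring_tin: Loose open round tin, 68 mm across, 22 mm high, just behind the tray; leave it alone. Origin: centre of its underside.
- tape_measure: Loose tape measure, 41 x 80 x 65 mm, standing at the back of the table; leave alone. Origin: centre of the underside.
- blue_ring: Loose blue moulded ring, 64 mm across, 28 mm high, on the table left of the case; leave it alone. Origin: centre of its underside.
Not all that is in view belongs to the job. Leave any turquoise look-alike of the tray alone.

How it is judged:
By the outcome, as a careful person would: the job done as asked, in the order asked, and still so for the second after the job is handed in, with the robot touching nothing.
It also fails if it takes over 64 s, if anything falls off the work surface, if the arm or the gripper's body presses on something with over 40 N, if the wrist force passes 120 N, or if a joint passes its speed limit or range.

## Working session

There is one attempt and no reset: what is moved stays moved. The work goes in short steps, Python scripts to look and compute and a tool call to move; the robot and the scene stay as the last step left them, time stands still between calls to the robot, and variables do not carry over. Pictures are saved under pics/ and viewed, about 8 in all and at most 12, crops included, and the job is handed in when it is done.

Besides the shell and the picture viewer there is one more tool, called after ">>>" by a JSON object that holds its "method" and its "body", one argument or row to a line. play_rows: Moves the arm, as the interface text tells. Its arguments: {"type":"object","properties":{"deltas":{"type":"array"},"squeeze":{"type":"number"}},"required":["deltas"]}

```bash
mkdir -p pics
cat > h.py <<'E'
import numpy as np, cv2
from scipy.spatial.transform import Rotation as R
from bench import r
def cam(name):
    m=r.camera_model(name); o=r.get_obs(); K=np.array(m["mtx"]);D=np.array(m["D"],float)
    if name=="wrist":
        T=np.eye(4);T[:3,:3]=R.from_rotvec(o["orientation"]).as_matrix();T[:3,3]=o["tcp_pos"]
        W=T@np.array(m["T_tool_cam"])
    else:
        C=np.eye(4);C[:3,:3]=R.from_rotvec(np.ravel(m["rvec"])).as_matrix();C[:3,3]=np.ravel(m["tvec"]);W=np.linalg.inv(C)
    return K,D,W
def cloud(name,fn=None):
    K,D,W=cam(name); im,d=r.grab_frame(name)
    if fn: cv2.imwrite("pics/"+fn,im[:,:,::-1])
    v,u=np.mgrid[:400,:640]
    p=cv2.undistortPoints(np.stack([u,v],-1).reshape(-1,1,2).astype(np.float64),K,D).reshape(400,640,2)
    P=np.dstack([p[...,0]*d,p[...,1]*d,d])@W[:3,:3].T+W[:3,3]
    P[d==0]=np.nan
    return im,P
E
python3 - <<'E'
from h import *
for n in("top","scene"):
    im,P=cloud(n,n+"0.png"); np.save(n+"0.npy",P)
o=r.get_obs();print(o,r.grip_point_offset); print(r.camera_model("wrist")["T_tool_cam"])
print(R.from_rotvec(o["orientation"]).as_matrix())
E
```

```text
{'clock': 0.1, 'joints': array([ 1.22688374,  0.47773602,  0.02231701,  1.55632774, -0.0114758 ,
        1.10934804, -0.0830974 ]), 'qvel': array([-7.93967576e-05, -3.39332705e-03,  4.56564935e-04, -4.15052873e-03,
        5.05297277e-04,  6.70466978e-04,  1.34636800e-04]), 'tau': array([ 5.58397893e-03, -5.97755563e+01,  1.61407817e+00, -2.81949681e+01,
        1.28724807e-02,  4.99742600e-03, -2.14867833e-05]), 'tcp_pos': array([ 0.15757412, -0.65579593,  0.2304205 ]), 'orientation': array([-3.11812345e+00, -3.69448828e-01,  5.19689180e-04]), 'contact_force': array([-0.66833893, -0.11280765, -0.30357619]), 'moment': array([-0.03438835, -0.02941594, -0.00642713]), 'grip_width': 0.08520974191635486} 0.0187
[[-6.23029976e-04 -9.63194513e-01 -2.68804652e-01  6.77766557e-02]
 [ 9.99999643e-01 -4.46475094e-04 -7.17946623e-04  2.57040880e-04]
 [ 5.71507666e-04 -2.68805004e-01  9.63194447e-01 -1.42052683e-01]
 [ 0.00000000e+00  0.00000000e+00  0.00000000e+00  1.00000000e+00]]
[[ 9.72311587e-01  2.33687617e-01 -5.23859119e-04]
 [ 2.33688166e-01 -9.72310267e-01  1.60801644e-03]
 [-1.33580070e-04 -1.68591269e-03 -9.99998570e-01]]
```

View pics/top0.png

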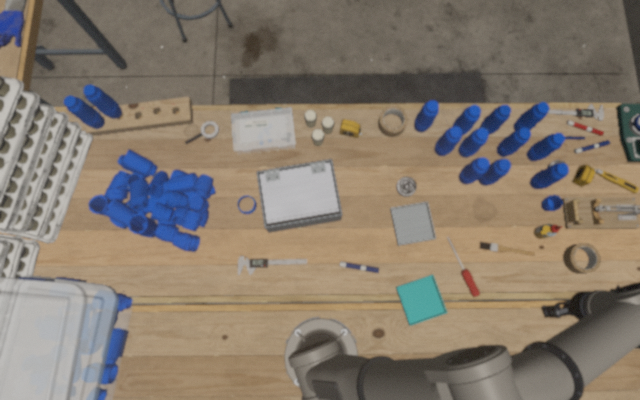

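View pics/scene0.png

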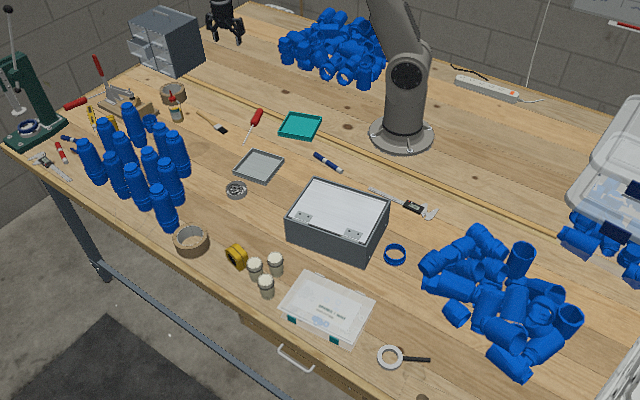

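The top view shows the case at about (300,195), its hinges at the back. The steel tray is at (412,223), the tin at (406,186), the ring at (247,204) and the tape at (350,128). The turquoise decoy is at (421,300). Next I'll fit the poses.

Run:
```python
from h import *
for n,(u0,u1,v0,v1) in {"top":(250,350,150,240),"scene":(270,400,165,275)}.items():
    P=np.load(n+"0.npy")[v0:v1,u0:u1].reshape(-1,3)
    Q=P[(P[:,2]>.1)&(P[:,2]<.125)].astype(np.float32)
    print(n,len(Q),np.nanmedian(Q[:,2]),cv2.minAreaRect(Q[:,:2]*1000))
P=np.load("top0.npy")
Q=P[195:250,380:445].reshape(-1,3);Q=Q[(Q[:,2]>.003)&(Q[:,2]<.03)].astype(np.float32);print("tray",len(Q),cv2.minAreaRect(Q[:,:2]*1000))
for nm,(u,v) in dict(tray=(412,223),tin=(406,186),ring=(247,204),tape=(350,128),caseTL=(259,175),caseTR=(334,162),caseFL=(266,229),caseFR=(341,215)).items(): print(nm,P[v,u].round(3))
```

```text
top 4222 0.110337034 ((513.3803100585938, 66.13243865966797), (192.47723388671875, 250.48300170898438), 9.248618125915527)
scene 4517 0.10981748 ((513.442626953125, 67.75473022460938), (199.30137634277344, 251.55209350585938), 9.07966423034668)
tray 1547 ((430.9065856933594, -316.80291748046875), (225.03277587890625, 187.16940307617188), 89.20636749267578)
tray [ 0.426 -0.315  0.009]
tin [ 0.557 -0.302  0.002]
ring [ 0.498  0.249 -0.   ]
tape [ 0.748 -0.107  0.064]
caseTL [0.578 0.198 0.085]
caseTR [ 0.647 -0.053  0.   ]
caseFL [0.399 0.171 0.083]
caseFR [ 0.439 -0.069  0.099]
```

```bash
cat >> h.py <<'E'
YAW=np.radians(9.2); C0=np.array([.5134,.0667,0]); RC=R.from_euler('z',YAW).as_matrix()
def c2w(p): return RC@np.array(p)+C0
def w2c(p): return (np.asarray(p)-C0)@RC
def Rt(yaw=YAW): return R.from_euler('z',yaw).as_matrix()@np.diag([1.,-1,-1])
def delta(p,Rm=None):
    o=r.get_obs();A=R.from_rotvec(o["orientation"]).as_matrix()
    Rm=Rt() if Rm is None else Rm
    return ((np.array(p)-o["tcp_pos"])@A*1000).round(1).tolist(), R.from_matrix(A.T@Rm).as_rotvec().round(4).tolist()
E
python3 - <<'E'
from h import *
print(delta([.43,-.35,.23])); print(delta([.50,-.02,.23])); p=c2w([-.068,0,.19]);print(p,delta(p)); print(delta(c2w([-.068,0,.135])))
E
```

```text
([336.3, -233.7, 0.8], [-0.0017, 0.0002, 0.0753])
([481.5, -538.2, 1.3], [-0.0017, 0.0002, 0.0753])
[0.44627473 0.05582808 0.19      ] ([447.0, -624.4, 41.4], [-0.0017, 0.0002, 0.0753])
([447.0, -624.3, 96.4], [-0.0017, 0.0002, 0.0753])
```

>>> {"method": "play_rows", "body": {
  "deltas": [
    [0, [50, -35, 0], [0, 0, 0.02]],
    [0, [100, -70, 0], [0, 0, 0.04]],
    [0, [150, -105, 0], [0, 0, 0.075]],
    [0, [200, -140, 0], [0, 0, 0.075]],
    [0, [250, -175, 0], [0, 0, 0.075]],
    [0, [300, -210, 0], [0, 0, 0.075]],
    [0, [336, -240, 0], [0, 0, 0.075]],
    [0, [370, -290, 0], [0, 0, 0.075]]
  ]
}}

```text
clock: 1.1
tcp_pos: [0.4504, -0.2866, 0.2306]
orientation: [-3.13, -0.25, 0.001]
contact_force: [0.5, 0.5, 0.4]
grip_width: -0.0006
```

Run:
```python
from h import *
o=r.get_obs();print(o["clock"],o["tcp_pos"],o["joints"].round(2),o["grip_width"])
print(delta([.50,-.02,.23])); print(delta(c2w([-.068,0,.19])))
```

```text
1.1 [ 0.45042047 -0.28658351  0.23059218] [ 0.59  0.25 -0.16  1.88  0.05  1.01 -1.01] -0.0005855501305330194
([91.3, -255.3, 0.9], [-0.0013, 0.0002, -0.0009])
([50.4, -338.7, 41.0], [-0.0013, 0.0002, -0.0009])
```

>>> {"method": "play_rows", "body": {
  "deltas": [
    [0, [20, -50, 0], [0, 0, 0]],
    [0, [40, -100, 0], [0, 0, 0]],
    [0, [55, -155, 0], [0, 0, 0]],
    [0, [55, -215, 0], [0, 0, 0]],
    [0, [52, -275, 10], [0, 0, 0]],
    [0, [50, -325, 25], [0, 0, 0]],
    [0, [50, -338, 40], [0, 0, 0]],
    [0, [50, -339, 41], [0, 0, 0]]
  ]
}}

```text
clock: 2.1
tcp_pos: [0.4447, 0.0569, 0.1891]
orientation: [-3.13, -0.255, 0.004]
contact_force: [0.3, -1.2, 0.4]
grip_width: -0.0002
```

Run:
```python
from h import *
im,P=cloud("wrist","w1.png")
o=r.get_obs();print(o["clock"],o["tcp_pos"],w2c(o["tcp_pos"]),o["contact_force"].round(2),o["joints"].round(2),delta(c2w([-.068,0,.116])))
```

```text
2.15 [0.44541123 0.05602236 0.18963054] [-0.06882133  0.00032984  0.18963054] [ 0.89  0.06 -0.25] [ 0.11  0.18 -0.41  2.09  0.09  0.88 -1.77] ([0.9, 0.4, 73.6], [-0.0013, 0.0016, -0.0001])
```

View pics/w1.png

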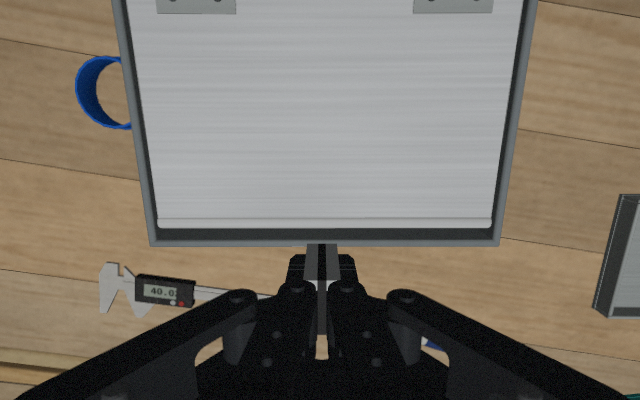

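The wrist view shows the lid square to the tool. Its front hem is at row 224, the front wall at row 243, and the fingers are centred at column 322. I'll check the edge position and then descend.

Run:
```python
from h import *
im,P=cloud("wrist")
for u in (200,450):
  for v in (215,219,222,225,227,230,233,236,239,242,245): print(u,v,w2c(P[v,u]).round(4))
```

```text
200 215 [-0.0717  0.0849  0.109 ]
200 219 [-0.0743  0.0849  0.11  ]
200 222 [-0.0762  0.0847  0.111 ]
200 225 [-0.0785  0.085   0.1107]
200 227 [-0.08    0.0852  0.1106]
200 230 [-0.0903  0.0939  0.0887]
200 233 [-0.0902  0.0915  0.0954]
200 236 [-0.0908  0.09    0.0999]
200 239 [-0.0904  0.0876  0.1068]
200 242 [-0.0914  0.0865  0.1102]
200 245 [-0.0941  0.0871  0.1092]
450 215 [-0.0716 -0.089   0.1093]
450 219 [-0.074  -0.0886  0.1109]
450 222 [-0.0758 -0.0884  0.112 ]
450 225 [-0.0783 -0.089   0.1111]
450 227 [-0.0802 -0.0896  0.11  ]
450 230 [-0.0901 -0.0983  0.0891]
450 233 [-0.0901 -0.0959  0.0955]
450 236 [-0.09   -0.0935  0.1021]
450 239 [-0.0902 -0.0916  0.1074]
450 242 [-0.0924 -0.0917  0.1076]
450 245 [-0.0933 -0.0905  0.1111]
```

>>> {"method": "play_rows", "body": {
  "deltas": [
    [0, [0.5, 0, 20], [0, 0, 0]],
    [0, [1, 0, 45], [0, 0, 0]],
    [0, [1, 0, 62], [0, 0, 0]],
    [0, [1, 0, 71], [0, 0, 0]],
    [0, [1, 0, 71], [0, 0, 0]]
  ]
}}

```text
clock: 2.82
tcp_pos: [0.447, 0.0549, 0.1191]
orientation: [-3.131, -0.248, 0.002]
contact_force: [-0.4, 0.2, 0.4]
grip_width: 0.0001
```

>>> {"method": "play_rows", "body": {
  "deltas": [
    [0, [0, 0, 4], [0, 0, 0]],
    [0, [0, 0, 7], [0, 0, 0]],
    [0, [0, 0, 9], [0, 0, 0]],
    [0, [0, 0, 10], [0, 0, 0]],
    [0, [0, 0, 10], [0, 0, 0]]
  ]
}}

```text
clock: 3.45
tcp_pos: [0.4474, 0.055, 0.1093]
orientation: [-3.131, -0.247, 0.001]
contact_force: [-0.1, -1.0, 3.7]
grip_width: 0.0002
```

>>> {"method": "play_rows", "body": {
  "deltas": [
    [0, [0, 0, 1], [0, 0, 0]],
    [0, [0, 0, 2], [0, 0, 0]],
    [0, [0, 0, 2], [0, 0, 0]]
  ]
}}

```text
clock: 3.82
tcp_pos: [0.4474, 0.055, 0.1073]
orientation: [-3.131, -0.248, 0.001]
contact_force: [0.3, -0.5, 4.6]
grip_width: -0.0001
```

Contact force is about 5 N upward. I'll continue in 1 mm steps.

>>> {"method": "play_rows", "body": {
  "deltas": [
    [0, [0, 0, 1], [0, 0, 0]],
    [0, [0, 0, 1], [0, 0, 0]]
  ]
}}

```text
clock: 4.08
tcp_pos: [0.4475, 0.055, 0.1062]
orientation: [-3.131, -0.248, 0.001]
contact_force: [0.3, -1.1, 3.2]
grip_width: 0.0
```

>>> {"method": "play_rows", "body": {
  "deltas": [
    [0, [0, 0, 1], [0, 0, 0]],
    [0, [0, 0, 1], [0, 0, 0]]
  ]
}}

```text
clock: 4.32
tcp_pos: [0.4475, 0.055, 0.1052]
orientation: [-3.131, -0.248, 0.0]
contact_force: [0.3, -1.1, 3.9]
grip_width: 0.0001
```

>>> {"method": "play_rows", "body": {
  "deltas": [
    [0, [0, 0, 1], [0, 0, 0]],
    [0, [0, 0, 1], [0, 0, 0]]
  ]
}}

```text
clock: 4.58
tcp_pos: [0.4475, 0.055, 0.1041]
orientation: [-3.131, -0.248, 0.001]
contact_force: [-0.2, -0.7, 3.3]
grip_width: -0.0003
```

>>> {"method": "play_rows", "body": {
  "deltas": [
    [0, [0, 0, 1], [0, 0, 0]],
    [0, [0, 0, 1], [0, 0, 0]]
  ]
}}

```text
clock: 4.82
tcp_pos: [0.4476, 0.055, 0.1031]
orientation: [-3.131, -0.248, 0.0]
contact_force: [0.2, -0.7, 4.8]
grip_width: 0.0003
```

>>> {"method": "play_rows", "body": {
  "deltas": [
    [0, [0, 0, 1], [0, 0, 0]],
    [0, [0, 0, 1], [0, 0, 0]]
  ]
}}

```text
clock: 5.08
tcp_pos: [0.4476, 0.055, 0.1021]
orientation: [-3.131, -0.248, 0.0]
contact_force: [0.7, -0.1, 4.3]
grip_width: 0.0
```

>>> {"method": "play_rows", "body": {
  "deltas": [
    [0, [0, 0, 1], [0, 0, 0]],
    [0, [0, 0, 1], [0, 0, 0]]
  ]
}}

```text
clock: 5.32
tcp_pos: [0.4477, 0.0551, 0.1012]
orientation: [-3.131, -0.248, -0.0]
contact_force: [0.4, -1.0, 4.5]
grip_width: -0.0001
```

>>> {"method": "play_rows", "body": {
  "deltas": [
    [0, [0, 0, 1], [0, 0, 0]],
    [0, [0, 0, 1], [0, 0, 0]]
  ]
}}

```text
clock: 5.58
tcp_pos: [0.4477, 0.0551, 0.1003]
orientation: [-3.131, -0.248, -0.0]
contact_force: [0.3, 0.1, 5.2]
grip_width: 0.0001
```

>>> {"method": "play_rows", "body": {
  "deltas": [
    [0, [0, 0, 1], [0, 0, 0]],
    [0, [0, 0, 1], [0, 0, 0]]
  ]
}}

```text
clock: 5.82
tcp_pos: [0.4478, 0.0551, 0.0993]
orientation: [-3.131, -0.248, -0.0]
contact_force: [-0.5, -1.8, 5.2]
grip_width: 0.0002
```

>>> {"method": "play_rows", "body": {
  "deltas": [
    [0, [0, 0, 1], [0, 0, 0]],
    [0, [0, 0, 1], [0, 0, 0]]
  ]
}}

```text
clock: 6.08
tcp_pos: [0.4479, 0.0551, 0.0984]
orientation: [-3.131, -0.248, -0.001]
contact_force: [-0.4, -0.7, 5.0]
grip_width: -0.0
```

>>> {"method": "play_rows", "body": {
  "deltas": [
    [0, [-0.5, 0, 1], [0, 0, 0]],
    [0, [-0.5, 0, 1], [0, 0, 0]]
  ]
}}

```text
clock: 6.32
tcp_pos: [0.4479, 0.0551, 0.0977]
orientation: [-3.131, -0.248, -0.002]
contact_force: [0.6, -1.5, 6.8]
grip_width: 0.0003
```

>>> {"method": "play_rows", "body": {
  "deltas": [
    [0, [0, 0, 1], [0, 0, 0]],
    [0, [0, 0, 1], [0, 0, 0]]
  ]
}}

```text
clock: 6.58
tcp_pos: [0.448, 0.0551, 0.097]
orientation: [-3.131, -0.248, -0.003]
contact_force: [-0.7, -1.6, 7.7]
grip_width: 0.0001
```

Force is rising, so the buffer has been reached. A little more.

>>> {"method": "play_rows", "body": {
  "deltas": [
    [0, [0, 0, 1], [0, 0, 0]],
    [0, [0, 0, 1], [0, 0, 0]]
  ]
}}

```text
clock: 6.82
tcp_pos: [0.4481, 0.0551, 0.0965]
orientation: [-3.131, -0.248, -0.003]
contact_force: [-1.9, -1.4, 12.2]
grip_width: -0.0001
```

>>> {"method": "play_rows", "body": {
  "deltas": [
    [0, [0, 0, 1], [0, 0, 0]],
    [0, [0, 0, 1], [0, 0, 0]]
  ]
}}

```text
clock: 7.08
tcp_pos: [0.4481, 0.0551, 0.0963]
orientation: [3.132, 0.247, 0.003]
contact_force: [-4.6, -1.4, 15.4]
grip_width: 0.0001
```

Released at 15 N. Next is the catch: rise slowly along the lid's arc.

Run:
```python
from h import *
o=r.get_obs();print(w2c(o["tcp_pos"]))
for t in np.arange(-.05,1.01,.05):
    p=[.085-.150*np.cos(t)+.003*np.sin(t)+.011,0,.107+.150*np.sin(t)+.003*np.cos(t)]
    print(round(t,2),delta(c2w(p)))
```

```text
[-0.06632508 -0.00097128  0.09628296]
-0.05 ([12.4, -1.0, -6.2], [0.0002, -0.0019, -0.0029])
0.0 ([12.3, -1.0, -13.7], [0.0002, -0.0019, -0.0029])
0.05 ([12.7, -1.0, -21.2], [0.0002, -0.0019, -0.0029])
0.1 ([13.4, -1.0, -28.7], [0.0002, -0.0019, -0.0029])
0.15 ([14.5, -1.0, -36.1], [0.0002, -0.0019, -0.0029])
0.2 ([16.0, -1.0, -43.4], [0.0002, -0.0019, -0.0029])
0.25 ([17.8, -1.0, -50.7], [0.0002, -0.0019, -0.0029])
0.3 ([20.0, -1.0, -57.9], [0.0002, -0.0019, -0.0029])
0.35 ([22.6, -1.0, -64.9], [0.0002, -0.0019, -0.0029])
0.4 ([25.5, -1.0, -71.8], [0.0002, -0.0019, -0.0029])
0.45 ([28.7, -1.0, -78.6], [0.0002, -0.0019, -0.0029])
0.5 ([32.3, -1.0, -85.2], [0.0002, -0.0019, -0.0029])
0.55 ([36.2, -1.1, -91.6], [0.0002, -0.0019, -0.0029])
0.6 ([40.4, -1.1, -97.8], [0.0002, -0.0019, -0.0029])
0.65 ([44.9, -1.1, -103.8], [0.0002, -0.0019, -0.0029])
0.7 ([49.7, -1.1, -109.6], [0.0002, -0.0019, -0.0029])
0.75 ([54.8, -1.1, -115.1], [0.0002, -0.0019, -0.0029])
0.8 ([60.2, -1.1, -120.3], [0.0002, -0.0019, -0.0029])
0.85 ([65.8, -1.1, -125.3], [0.0002, -0.0019, -0.0029])
0.9 ([71.7, -1.1, -129.9], [0.0002, -0.0019, -0.0029])
0.95 ([77.8, -1.2, -134.3], [0.0002, -0.0019, -0.0029])
1.0 ([84.1, -1.2, -138.4], [0.0002, -0.0019, -0.0029])
```

>>> {"method": "play_rows", "body": {
  "deltas": [
    [0, [2, 0, -2], [0, 0, 0]],
    [0, [5, 0, -6], [0, 0, 0]],
    [0, [9, 0, -11], [0, 0, 0]],
    [0, [12, 0, -16], [0, 0, 0]],
    [0, [12.7, 0, -21], [0, 0, 0]],
    [0, [13.4, 0, -28], [0, 0, 0]],
    [0, [14.5, 0, -35], [0, 0, 0]],
    [0, [14.8, 0, -37], [0, 0, 0]]
  ]
}}

```text
clock: 8.07
tcp_pos: [0.4634, 0.0576, 0.1342]
orientation: [-3.132, -0.247, -0.006]
contact_force: [-1.4, 0.2, 4.0]
grip_width: -0.0003
```

>>> {"method": "play_rows", "body": {
  "deltas": [
    [0, [1.5, 0, -6], [0, 0, 0]],
    [0, [3, 0, -12.5], [0, 0, 0]],
    [0, [5.2, 0, -20], [0, 0, 0]],
    [0, [7.7, 0, -27], [0, 0, 0]],
    [0, [10.6, 0, -34], [0, 0, 0]],
    [0, [13.8, 0, -40.5], [0, 0, 0]],
    [0, [17.4, 0, -47], [0, 0, 0]],
    [0, [19.3, 0, -50.5], [0, 0, 0]]
  ]
}}

```text
clock: 9.07
tcp_pos: [0.483, 0.0608, 0.1853]
orientation: [-3.131, -0.247, -0.008]
contact_force: [1.9, 1.2, 0.9]
grip_width: 0.0
```

Run:
```python
from h import *
o=r.get_obs();print(w2c(o["tcp_pos"]),o["contact_force"])
for t in np.arange(.5,1.06,.05):
    p=[.085-.150*np.cos(t)+.003*np.sin(t)+.011,0,.107+.150*np.sin(t)+.003*np.cos(t)]
    print(round(t,2),delta(c2w(p)))
```

```text
[-0.03095191 -0.00092905  0.18526055] [1.91458624 1.18406039 0.88734795]
0.5 ([-3.3, -0.9, 3.7], [0.0, -0.0049, -0.0029])
0.55 ([0.7, -0.9, -2.7], [0.0, -0.0049, -0.0029])
0.6 ([4.9, -0.9, -8.9], [0.0, -0.0049, -0.0029])
0.65 ([9.4, -1.0, -14.9], [0.0, -0.0049, -0.0029])
0.7 ([14.3, -1.0, -20.6], [0.0, -0.0049, -0.0029])
0.75 ([19.4, -1.0, -26.1], [0.0, -0.0049, -0.0029])
0.8 ([24.7, -1.0, -31.3], [0.0, -0.0049, -0.0029])
0.85 ([30.4, -1.0, -36.3], [0.0, -0.0049, -0.0029])
0.9 ([36.3, -1.0, -40.9], [0.0, -0.0049, -0.0029])
0.95 ([42.4, -1.1, -45.3], [0.0, -0.0049, -0.0029])
1.0 ([48.7, -1.1, -49.3], [0.0, -0.0049, -0.0029])
1.05 ([55.2, -1.1, -53.1], [0.0, -0.0049, -0.0029])
```

>>> {"method": "play_rows", "body": {
  "deltas": [
    [0, [2, 0, -5], [0, 0, 0]],
    [0, [4.9, 0, -9], [0, 0, 0]],
    [0, [9.4, 0, -15], [0, 0, 0]],
    [0, [14.3, 0, -20.6], [0, 0, 0]],
    [0, [19.4, 0, -26], [0, 0, 0]],
    [0, [24.7, 0, -31.3], [0, 0, 0]],
    [0, [30.4, 0, -36.3], [0, 0, 0]],
    [0, [36.3, 0, -41], [0, 0, 0]]
  ]
}}

```text
clock: 10.07
tcp_pos: [0.5189, 0.0665, 0.2266]
orientation: [-3.132, -0.247, -0.007]
contact_force: [1.0, 0.1, -0.1]
grip_width: -0.0002
```

Run:
```python
from h import *
im,P=cloud("scene","s2.png")
o=r.get_obs();print(o["clock"],w2c(o["tcp_pos"]),o["contact_force"])
c=w2c(P.reshape(-1,3)); 
m=(c[:,2]>.13)&(c[:,2]<.3)&((np.abs(c[:,1])>.06)&(np.abs(c[:,1])<.11))&(np.abs(c[:,0])<.12)
q=c[m];print(len(q)); k=np.argsort(q[:,2]);print(q[k[::max(1,len(k)//10)]].round(3))
print(np.median(np.arctan2(q[:,2]-.107,.085-q[:,0])))
```

```text
10.125 [ 0.00649274 -0.00099153  0.22732142] [ 1.63091292 -0.58543557  2.63016424]
1844
[[ 0.076 -0.071  0.13 ]
 [ 0.062 -0.087  0.141]
 [ 0.054  0.068  0.152]
 [ 0.048  0.085  0.163]
 [ 0.041  0.076  0.175]
 [ 0.029  0.091  0.186]
 [ 0.02  -0.075  0.197]
 [ 0.007  0.061  0.208]
 [ 0.008 -0.086  0.219]
 [-0.011  0.064  0.23 ]
 [-0.007 -0.062  0.242]]
0.9440221695672586
```

>>> {"method": "play_rows", "body": {
  "deltas": [
    [0, [3, 0, -2.5], [0, 0, 0]],
    [0, [6, 0, -4.5], [0, 0, 0]],
    [0, [9, 0, -6.5], [0, 0, 0]],
    [0, [12.2, 0, -8.2], [0, 0, 0]],
    [0, [18.5, 0, -12], [0, 0, 0]],
    [0, [20, 0, -35], [0, 0, 0]],
    [0, [10, 0, -55], [0, 0, 0]],
    [0, [-20, 0, -55], [0, 0, 0]]
  ]
}}

```text
clock: 11.12
tcp_pos: [0.5008, 0.064, 0.2842]
orientation: [-3.13, -0.247, -0.015]
contact_force: [-0.5, -0.4, -0.1]
grip_width: -0.0002
```

Run:
```python
from h import *
im,P=cloud("scene")
o=r.get_obs();print(o["clock"],w2c(o["tcp_pos"]),o["contact_force"])
c=w2c(P.reshape(-1,3)); 
m=(c[:,2]>.13)&(c[:,2]<.3)&((np.abs(c[:,1])>.06)&(np.abs(c[:,1])<.11))&(np.abs(c[:,0])<.12)
q=c[m];print(np.median(np.arctan2(q[:,2]-.107,.085-q[:,0])),q[:,2].max())
for p in ([-.05,0,.275],[-.05,0,.205]):print(delta(c2w(p)))
```

```text
11.175 [-0.01765187 -0.00082246  0.28315441] [-4.53683581  0.01458564 -1.93134522]
1.0182202411944155 0.25010307179903685
([-32.4, -0.7, 8.0], [0.0007, -0.0048, -0.0028])
([-32.7, -0.8, 78.0], [0.0007, -0.0048, -0.0028])
```

>>> {"method": "play_rows", "body": {
  "deltas": [
    [0, [-30, 0, 0], [0, 0, 0]],
    [0, [-38, 0, 20], [0, 0, 0]],
    [0, [-33, 0, 60], [0, 0, 0]],
    [0, [-20, 0, 69], [0, 0, 0]],
    [0, [0, 0, 69], [0, 0, 0]],
    [0, [14, 0, 69], [0, 0, 0]],
    [0, [26, 0, 69], [0, 0, 0]],
    [0, [38, 0, 69], [0, 0, 0]]
  ]
}}

```text
clock: 12.18
tcp_pos: [0.5336, 0.0697, 0.2208]
orientation: [3.13, 0.247, 0.007]
contact_force: [-22.3, -7.3, 46.7]
grip_width: 0.0003
```

Run:
```python
from h import *
o=r.get_obs();print(w2c(o["tcp_pos"]),o["contact_force"],delta(c2w([.084,0,.215])))
```

```text
[ 0.02044785 -0.00032086  0.22081429] [-22.28273509  -7.29572502  46.70209726] ([63.5, -0.5, 6.1], [0.0022, -0.0043, -0.0032])
```

>>> {"method": "play_rows", "body": {
  "deltas": [
    [0, [-3, 0, -6], [0, 0, 0]],
    [0, [-6, 0, -10], [0, 0, 0]]
  ]
}}

```text
clock: 12.42
tcp_pos: [0.5293, 0.0684, 0.2272]
orientation: [3.131, 0.247, 0.009]
contact_force: [21.4, 2.5, -40.1]
grip_width: 0.0006
```

Run:
```python
from h import *
im,P=cloud("scene","s3.png"); cv2.imwrite("pics/s3c.png",cv2.resize(im[100:300,200:460,::-1],None,fx=3,fy=3))
o=r.get_obs();print(o["clock"],w2c(o["tcp_pos"]),o["contact_force"])
c=w2c(P.reshape(-1,3)); 
m=(c[:,2]>.13)&(c[:,2]<.3)&((np.abs(c[:,1])>.06)&(np.abs(c[:,1])<.11))&(np.abs(c[:,0])<.14)
q=c[m];print(np.median(np.arctan2(q[:,2]-.107,.085-q[:,0])),q[:,2].max())
```

```text
12.475 [ 0.01566909 -0.00094875  0.22852561] [  6.60458227  -1.07392444 -13.03541277]
1.31961643552876 0.26983525226465616
```

View pics/s3c.png

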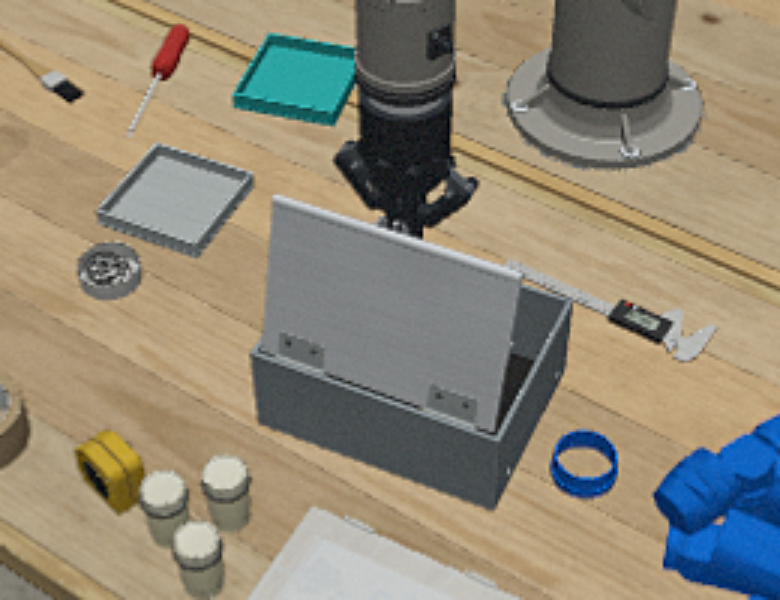

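The lid is now at about 1.3 rad, with the fingers in front of it. The hem rises under the finger knuckles, so I'll settle first, then continue with the tip higher.

>>> {"method": "play_rows", "body": {
  "deltas": [
    [0, [-4, 0, -2], [0, 0, 0]],
    [0, [-8, 0, -6], [0, 0, 0]],
    [0, [-8, 0, -8], [0, 0, 0]]
  ]
}}

```text
clock: 12.85
tcp_pos: [0.5224, 0.0671, 0.2354]
orientation: [3.132, 0.247, 0.009]
contact_force: [5.5, 6.5, -2.4]
grip_width: 0.0002
```

Run:
```python
from h import *
im,P=cloud("scene")
o=r.get_obs();print(o["clock"],w2c(o["tcp_pos"]),o["contact_force"],o["joints"].round(2),delta(c2w([.084,0,.24])))
c=w2c(P.reshape(-1,3)); 
m=(c[:,2]>.13)&(c[:,2]<.3)&((np.abs(c[:,1])>.06)&(np.abs(c[:,1])<.11))&(np.abs(c[:,0])<.14)
q=c[m];print(np.median(np.arctan2(q[:,2]-.107,.085-q[:,0])),q[:,2].max())
```

```text
12.9 [ 0.00876838 -0.00100917  0.23635229] [ 0.83953535 -1.17691332 -0.70697241] [ 0.09  0.25 -0.4   1.89  0.12  1.02 -1.77] ([75.2, -1.3, -3.2], [0.0009, -0.0056, -0.0035])
1.2604011859624242 0.2675325408899389
```

>>> {"method": "play_rows", "body": {
  "deltas": [
    [0, [6, 0, -3], [0, 0, 0]],
    [0, [12, 0, -3], [0, 0, 0]],
    [0, [18, 0, -3], [0, 0, 0]],
    [0, [24, 0, -3], [0, 0, 0]]
  ]
}}

```text
clock: 13.4
tcp_pos: [0.5478, 0.0717, 0.2447]
orientation: [3.131, 0.247, 0.017]
contact_force: [-6.6, -6.5, 24.2]
grip_width: 0.0003
```

>>> {"method": "play_rows", "body": {
  "deltas": [
    [0, [7, 0, 0], [0, 0, 0]],
    [0, [14, 0, 0], [0, 0, 0]],
    [0, [21, 0, 0], [0, 0, 0]],
    [0, [28, 0, 0], [0, 0, 0]]
  ]
}}

```text
clock: 13.9
tcp_pos: [0.5786, 0.0768, 0.2492]
orientation: [3.131, 0.247, 0.028]
contact_force: [-2.5, -2.8, 19.8]
grip_width: 0.0005
```

Run:
```python
from h import *
im,P=cloud("scene")
o=r.get_obs();print(o["clock"],w2c(o["tcp_pos"]),o["contact_force"],o["joints"].round(2),delta(c2w([.087,0,.24])))
c=w2c(P.reshape(-1,3)); 
m=(c[:,2]>.13)&(c[:,2]<.3)&((np.abs(c[:,1])>.06)&(np.abs(c[:,1])<.11))&(np.abs(c[:,0])<.14)
q=c[m];print(np.median(np.arctan2(q[:,2]-.107,.085-q[:,0])),q[:,2].max())
```

```text
13.95 [ 0.0670335  -0.00067441  0.24938905] [ 0.07574414 -0.758749   15.15778432] [ 0.07  0.33 -0.39  1.75  0.14  1.07 -1.78] ([19.8, -0.8, 9.8], [0.0018, -0.0189, -0.0038])
1.5854969698187842 0.2757155110036969
```

>>> {"method": "play_rows", "body": {
  "deltas": [
    [0, [0, 0, -4], [0, 0, 0]],
    [0, [2, 0, -8], [0, 0, 0]],
    [0, [5, 0, -9], [0, 0, 0]],
    [0, [9, 0, -9], [0, 0, 0]],
    [0, [13, 0, -9], [0, 0, 0]],
    [0, [17, 0, -9], [0, 0, 0]],
    [0, [21, 0, -9], [0, 0, 0]],
    [0, [23, 0, -9], [0, 0, 0]]
  ]
}}

```text
clock: 14.95
tcp_pos: [0.5981, 0.0795, 0.254]
orientation: [3.131, 0.247, 0.01]
contact_force: [-3.7, 1.8, -25.3]
grip_width: 0.0002
```

Run:
```python
from h import *
im,P=cloud("scene")
o=r.get_obs();print(o["clock"],w2c(o["tcp_pos"]),o["contact_force"],delta(c2w([-0.02,0,.29])))
c=w2c(P.reshape(-1,3)); 
m=(c[:,2]>.13)&(c[:,2]<.3)&((np.abs(c[:,1])>.06)&(np.abs(c[:,1])<.11))&(np.abs(c[:,0])<.14)
q=c[m];print(np.median(np.arctan2(q[:,2]-.107,.085-q[:,0])),q[:,2].max())
```

```text
15.0 [ 0.08573723 -0.00089068  0.25394282] [ -3.09651365   1.06368968 -24.57499249] ([-105.5, -0.5, -36.7], [0.0019, -0.0064, -0.0034])
1.7101603426855427 0.27545178818733557
```

The lid is at about 1.68 rad. The finger is loaded upward against the hem, so I'll relieve that (down 4 mm) and then back out horizontally.

>>> {"method": "play_rows", "body": {
  "deltas": [
    [0, [1, 0, 1.5], [0, 0, 0]],
    [0, [2, 0, 3], [0, 0, 0]],
    [0, [2, 0, 3], [0, 0, 0]]
  ]
}}

```text
clock: 15.38
tcp_pos: [0.6013, 0.0801, 0.2531]
orientation: [3.131, 0.246, 0.015]
contact_force: [-4.1, -1.4, 4.9]
grip_width: 0.0004
```

>>> {"method": "play_rows", "body": {
  "deltas": [
    [0, [-2, 0, -0.5], [0, 0, 0]],
    [0, [-6, 0, -0.5], [0, 0, 0]],
    [0, [-12, 0, -0.5], [0, 0, 0]],
    [0, [-25, 0, -1], [0, 0, 0]],
    [0, [-50, 0, -15], [0, 0, 0]],
    [0, [-90, 0, -40], [0, 0, 0]],
    [0, [-120, 0, -50], [0, 0, 0]],
    [0, [-120, 0, -50], [0, 0, 0]]
  ]
}}

```text
clock: 16.38
tcp_pos: [0.4822, 0.0614, 0.3047]
orientation: [3.13, 0.246, 0.025]
contact_force: [-0.3, 0.8, -0.1]
grip_width: 0.0
```

Run:
```python
from h import *
im,P=cloud("scene")
c=w2c(P.reshape(-1,3)); 
m=(c[:,2]>.13)&(c[:,2]<.3)&((np.abs(c[:,1])>.06)&(np.abs(c[:,1])<.11))&(np.abs(c[:,0])<.16)
q=c[m];print(np.median(np.arctan2(q[:,2]-.107,.085-q[:,0])),q[:,2].max())
im,P=cloud("wrist","w4.png");np.save("w4.npy",P)
o=r.get_obs();print(o["clock"],w2c(o["tcp_pos"]),o["contact_force"])
im,P=cloud("top","t4.png");np.save("t4.npy",P)
cv2.imwrite("pics/t4c.png",np.hstack([cv2.resize(im[130:260,230:450,::-1],None,fx=3,fy=3)]))
```

```text
1.4281708998048355 0.2743081263950497
16.475 [-0.03060253 -0.00032057  0.30333689] [-0.68483021 -0.02906536  0.63817079]
```

View pics/w4.png

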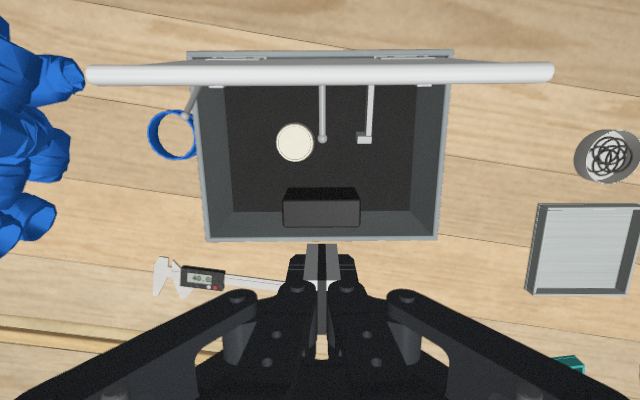

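The wrist view shows the cartridge at (295,142) and the latch housing at (320,208). There are thin rods at (322,110) and (370,110), and something near the ring at (190,105). The lid sagged back when I withdrew. I'll measure all of these.

Run:
```python
from h import *
P=np.load("w4.npy")
for nm,(u,v) in dict(cart=(295,142),rod1a=(322,95),rod1b=(322,120),rod1end=(322,139),rod2a=(371,95),rod2b=(370,120),rod2end=(363,139),ringrod=(193,98),ringrod2=(187,112),hem=(320,72),floor=(260,190),ring=(155,135)).items(): print(nm,w2c(P[v,u]).round(3))
im,P=cloud("scene","s5.png"); cv2.imwrite("pics/s5c.png",cv2.resize(im[100:300,200:460,::-1],None,fx=3,fy=3))
c=w2c(P.reshape(-1,3)); 
m=(c[:,2]>.13)&(c[:,2]<.3)&((np.abs(c[:,1])>.06)&(np.abs(c[:,1])<.11))&(np.abs(c[:,0])<.16)
q=c[m];print(np.median(np.arctan2(q[:,2]-.107,.085-q[:,0])),q[:,2].max())
```

```text
cart [0.007 0.027 0.081]
rod1a [ 0.045 -0.001  0.255]
rod1b [ 0.032 -0.001  0.251]
rod1end [ 0.022 -0.001  0.25 ]
rod2a [ 0.045 -0.028  0.255]
rod2b [ 0.032 -0.028  0.254]
rod2end [ 0.022 -0.024  0.253]
ringrod [0.049 0.106 0.152]
ringrod2 [0.038 0.106 0.171]
hem [ 0.055 -0.     0.27 ]
floor [-0.061  0.081  0.011]
ring [0.011 0.211 0.009]
1.3743781983302892 0.27314555689469316
```

View pics/s5c.png

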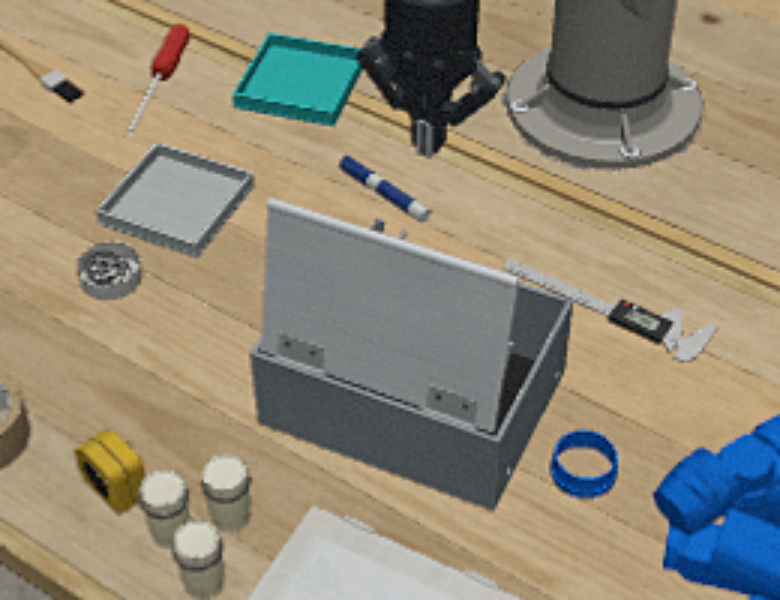

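The rods are pins on the lid's inner face at y≈0 and y≈-28 mm, and the finger had caught on one. I'll push again at y=+55 mm.

Run:
```python
from h import *
for p in ([-.035,.055,.29],[-.035,.055,.235],[.09,.055,.235]):print(delta(c2w(p)))
```

```text
([-4.7, -55.3, 12.1], [0.0018, -0.0111, -0.0037])
([-5.3, -55.4, 67.1], [0.0018, -0.0111, -0.0037])
([119.7, -55.8, 68.5], [0.0018, -0.0111, -0.0037])
```

>>> {"method": "play_rows", "body": {
  "deltas": [
    [0, [-5, -40, 5], [0, 0, 0]],
    [0, [-5, -55, 30], [0, 0, 0]],
    [0, [-5, -55, 60], [0, -0.01, 0]],
    [0, [-2, -55, 67], [0, -0.01, 0]],
    [0, [8, -55, 67], [0, -0.01, 0]],
    [0, [18, -55, 67], [0, -0.01, 0]],
    [0, [28, -55, 67], [0, -0.01, 0]],
    [0, [38, -55, 67], [0, -0.01, 0]]
  ]
}}

```text
clock: 17.58
tcp_pos: [0.514, 0.1219, 0.2361]
orientation: [3.13, 0.246, 0.004]
contact_force: [-2.4, -0.1, 0.5]
grip_width: -0.0
```

>>> {"method": "play_rows", "body": {
  "deltas": [
    [0, [10, 0, 0], [0, 0, 0]],
    [0, [20, 0, 0], [0, 0, 0]],
    [0, [30, 0, 0], [0, 0, 0]],
    [0, [40, 0, 0], [0, 0, 0]],
    [0, [50, 0, 0], [0, 0, 0]],
    [0, [60, 0, 0], [0, 0, 0]]
  ]
}}

```text
clock: 18.32
tcp_pos: [0.5739, 0.1314, 0.2362]
orientation: [3.13, 0.246, 0.004]
contact_force: [-0.3, 0.7, -0.1]
grip_width: -0.0001
```

Run:
```python
from h import *
im,P=cloud("scene")
o=r.get_obs();print(o["clock"],w2c(o["tcp_pos"]),o["contact_force"],delta(c2w([.092,.055,.235])))
c=w2c(P.reshape(-1,3)); 
m=(c[:,2]>.13)&(c[:,2]<.3)&((np.abs(c[:,1])>.06)&(np.abs(c[:,1])<.11))&(np.abs(c[:,0])<.16)
q=c[m];print(np.median(np.arctan2(q[:,2]-.107,.085-q[:,0])),q[:,2].max())
```

```text
18.375 [0.07127106 0.05411623 0.23623941] [1.071848   0.15751102 0.34112078] ([20.7, -1.0, 1.3], [0.0013, -0.0033, -0.0043])
1.6053404591664955 0.2999878654582184
```

Forces are now small. I'll push the last 21 mm and then back off.

>>> {"method": "play_rows", "body": {
  "deltas": [
    [0, [8, 0, 0], [0, 0, 0]],
    [0, [14, 0, 0], [0, 0, 0]],
    [0, [19, 0, 0], [0, 0, 0]],
    [0, [22, 0, 0], [0, 0, 0]],
    [0, [22, 0, 0], [0, 0, 0]]
  ]
}}

```text
clock: 19.0
tcp_pos: [0.5969, 0.135, 0.2363]
orientation: [3.131, 0.245, 0.005]
contact_force: [-0.1, -0.7, -0.6]
grip_width: 0.0
```

>>> {"method": "play_rows", "body": {
  "deltas": [
    [0, [-5, 0, 0], [0, 0, 0]],
    [0, [-20, 0, 0], [0, 0, 0]],
    [0, [-60, 0, -20], [0, 0, 0]],
    [0, [-100, 20, -60], [0, 0, 0]],
    [0, [-110, 25, -70], [0, 0, 0]]
  ]
}}

```text
clock: 19.62
tcp_pos: [0.4904, 0.0921, 0.3083]
orientation: [3.13, 0.243, 0.011]
contact_force: [0.7, 0.6, -0.2]
grip_width: -0.0
```

Run:
```python
from h import *
for i in range(2):
    im,P=cloud("scene")
    c=w2c(P.reshape(-1,3)); 
    m=(c[:,2]>.13)&(c[:,2]<.27)&((np.abs(c[:,1])>.06)&(np.abs(c[:,1])<.11))&(np.abs(c[:,0]-.1)<.08)
    q=c[m];print(np.median(np.arctan2(q[:,2]-.107,.085-q[:,0])),len(q))
o=r.get_obs();print(o["clock"],w2c(o["tcp_pos"]),o["joints"].round(2),o["contact_force"])
im,P=cloud("wrist","w6.png")
c=w2c(P.reshape(-1,3)).reshape(P.shape)
m=(np.abs(c[...,2]-.084)<.006)&(np.abs(c[...,0])<.06)&(im.min(-1)>120)&(np.abs(c[...,1])<.1)
q=c[m];print("cart",len(q),q.mean(0),q.min(0),q.max(0))
T=np.load("top0.npy");i0=cv2.imread("pics/top0.png")
t=T[...,:2]; 
m=(np.abs(T[...,0]-.43)<.12)&(np.abs(T[...,1]+.317)<.11)&(T[...,2]>.010)&(T[...,2]<.03)
print("tray rim",m.sum(),cv2.minAreaRect((T[m][:,:2]*1000).astype(np.float32)))
```

```text
1.7725329406899553 1071
1.7722903361964157 1066
19.725 [-0.01748892  0.0290171   0.3073052 ] [ 0.09  0.14 -0.44  1.85  0.07  1.16 -1.8 ] [ 0.6407239  -0.34395354 -0.22024528]
cart 1056 [0.00700746 0.02815062 0.08219115] [-0.01245488  0.00796824  0.07800522] [0.02663687 0.04758403 0.08497709]
tray rim 368 ((430.18212890625, -316.05419921875), (251.19680786132812, 170.18565368652344), 10.630807876586914)
```

View pics/w6.png

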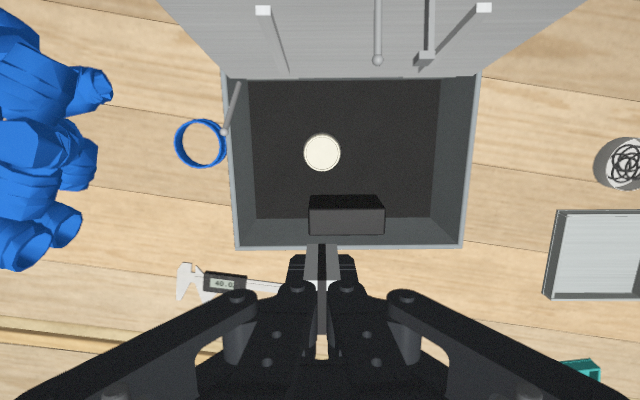

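The lid now rests at its stop (1.75) by itself. The cartridge is at case (7, 28) mm, top at 84 mm, seen at pixel (322,153). I'll turn the tool half round to keep the camera away from the lid, open the fingers and centre over it.

>>> {"method": "play_rows", "body": {
  "deltas": [
    [85, [4, 0, 0], [0, 0, -0.18]],
    [85, [8, 0, 0], [0, 0, -0.36]],
    [85, [12, 0, 0], [0, 0, -0.54]],
    [85, [16, 0, 0], [0, 0, -0.72]],
    [85, [20, 0, 0], [0, 0, -0.9]],
    [85, [24, 0, 0], [0, 0, -1.08]],
    [85, [25, 1, 0], [0, 0, -1.26]],
    [85, [25, 1, 0], [0, 0, -1.44]]
  ]
}}

```text
clock: 20.78
tcp_pos: [0.5169, 0.0967, 0.3044]
orientation: [2.185, 2.255, 0.002]
contact_force: [0.2, 0.6, -0.0]
grip_width: 0.0851
```

>>> {"method": "play_rows", "body": {
  "deltas": [
    [85, [0, 0, 0], [0, 0, -0.18]],
    [85, [0, 0, 0], [0, 0, -0.36]],
    [85, [0, 0, 0], [0, 0, -0.54]],
    [85, [0, 0, 0], [0, 0, -0.72]],
    [85, [0, 0, 0], [0, 0, -0.9]],
    [85, [0, 0, 0], [0, 0, -1.08]],
    [85, [0, 0, 0], [0, 0, -1.26]],
    [85, [0, 0, 0], [0, 0, -1.44]]
  ]
}}

```text
clock: 21.78
tcp_pos: [0.5169, 0.0974, 0.3028]
orientation: [-0.145, -3.138, -0.002]
contact_force: [0.4, 0.6, -0.7]
grip_width: 0.0851
```

Run:
```python
from h import *
o=r.get_obs();print(o["clock"],w2c(o["tcp_pos"]),o["joints"].round(2),o["contact_force"],o["grip_width"])
for z in (.13,.026): print(delta(c2w([.007,.028,z]),Rt(YAW+np.pi)))
im,P=cloud("wrist","w7.png")
c=w2c(P.reshape(-1,3)).reshape(P.shape)
m=(np.abs(c[...,2]-.084)<.006)&(np.abs(c[...,0])<.06)&(im.min(-1)>120)&(np.abs(c[...,1])<.1)
q=c[m];print("cart",len(q),q.mean(0),q.min(0),q.max(0))
```

```text
21.775 [0.00839584 0.02969618 0.30275691] [ 0.38  0.26 -0.81  1.78  0.2   1.19  0.99] [ 0.4160786   0.59030809 -0.72655782] 0.08510970822065982
([0.9, -2.2, 172.8], [0.0013, -0.0, -0.253])
([0.9, -2.4, 276.8], [0.0013, -0.0, -0.253])
cart 1032 [0.00573666 0.02829528 0.08208824] [-0.01362602  0.00829265  0.07800392] [0.02617844 0.04782925 0.085099  ]
```

>>> {"method": "play_rows", "body": {
  "deltas": [
    [85, [1, -2, 20], [0, 0, -0.15]],
    [85, [1, -2, 60], [0, 0, -0.25]],
    [85, [1, -2, 100], [0, 0, -0.25]],
    [85, [1, -2, 140], [0, 0, -0.25]],
    [85, [1, -2, 172], [0, 0, -0.25]],
    [85, [1, -2, 173], [0, 0, -0.25]]
  ]
}}

```text
clock: 22.58
tcp_pos: [0.5137, 0.0958, 0.1267]
orientation: [0.256, -3.125, -0.003]
contact_force: [-1.0, -1.0, 0.6]
grip_width: 0.0851
```

Run:
```python
from h import *
o=r.get_obs();print(o["clock"],w2c(o["tcp_pos"]),o["joints"].round(2),o["contact_force"])
print(delta(c2w([.0065,.028,.026]),Rt(YAW+np.pi)))
```

```text
22.575 [0.00498929 0.02862471 0.12672327] [ 0.31  0.47 -0.76  1.97  0.42  0.87  1.06] [-1.0124169  -0.97822308  0.60745521]
([-2.1, -0.9, 100.7], [0.0027, -0.0062, 0.0028])
```

>>> {"method": "play_rows", "body": {
  "deltas": [
    [85, [-2, -1, 20], [0, 0, 0]],
    [85, [-2, -1, 45], [0, -0.006, 0]],
    [85, [-2, -1, 70], [0, -0.006, 0]],
    [85, [-2, -1, 88], [0, -0.006, 0]],
    [85, [-2, -1, 98], [0, -0.006, 0]],
    [85, [-2, -1, 100], [0, -0.006, 0]]
  ]
}}

```text
clock: 23.32
tcp_pos: [0.5153, 0.0954, 0.0264]
orientation: [0.256, -3.13, -0.004]
contact_force: [-0.6, 0.4, 0.7]
grip_width: 0.0851
```

>>> {"method": "play_rows", "body": {
  "deltas": [
    [35, [0, 0, 0], [0, 0, 0]],
    [35, [0, 0, 0], [0, 0, 0]],
    [35, [0, 0, 0], [0, 0, 0]],
    [35, [0, 0, 0], [0, 0, 0]],
    [35, [0, 0, 0], [0, 0, 0]]
  ],
  "squeeze": 25
}}

```text
clock: 23.95
tcp_pos: [0.5157, 0.0954, 0.0271]
orientation: [-0.256, 3.131, 0.004]
contact_force: [-0.9, -0.4, 5.2]
grip_width: 0.0401
```

>>> {"method": "play_rows", "body": {
  "deltas": [
    [35, [0, 0, -10], [0, 0, 0]],
    [35, [0, 0, -40], [0, 0, 0]],
    [35, [0, 0, -80], [0, 0, 0]],
    [35, [0, 0, -120], [0, 0, 0]],
    [35, [0, 0, -155], [0, 0, 0]],
    [35, [0, 0, -165], [0, 0, 0]]
  ]
}}

```text
clock: 24.7
tcp_pos: [0.5167, 0.0955, 0.1945]
orientation: [-0.256, 3.127, 0.004]
contact_force: [-0.0, -0.2, -1.0]
grip_width: 0.0403
```

Run:
```python
from h import *
o=r.get_obs();print(o["clock"],o["tcp_pos"],o["joints"].round(2),o["contact_force"],o["grip_width"])
im=cv2.imread("pics/top0.png"); 
hsv=cv2.cvtColor(im,cv2.COLOR_BGR2HSV); m=((hsv[...,1]<50)*255).astype(np.uint8)
sub=np.zeros_like(m);sub[193:256,378:446]=m[193:256,378:446]
cs,_=cv2.findContours(sub,cv2.RETR_EXTERNAL,cv2.CHAIN_APPROX_NONE);c=max(cs,key=cv2.contourArea)
K,D,W=cam("top")
p=cv2.undistortPoints(c.astype(np.float64).reshape(-1,1,2),K,D).reshape(-1,2)
d=np.c_[p,np.ones(len(p))]@W[:3,:3].T; s=(.02-W[2,3])/d[:,2]; X=(W[:3,3]+d*s[:,None])[:,:2]
print(cv2.contourArea(c),cv2.minAreaRect((X*1000).astype(np.float32)))
im,P=cloud("top","t8.png")
im2,P2=cloud("scene","s8.png")
cv2.imwrite("pics/s8c.png",np.hstack([cv2.resize(im2[60:310,180:460,::-1],(448,400)),cv2.resize(im[120:270,230:450,::-1],(350,400))]))
```

```text
24.7 [0.51672844 0.0954707  0.1945249 ] [ 0.37  0.38 -0.82  1.91  0.33  0.98  1.13] [-0.04882463 -0.21524072 -0.9695894 ] 0.04026513656333868
1431.0 ((424.2020568847656, -314.4645690917969), (131.3845977783203, 132.61802673339844), 9.069062232971191)
```

View pics/s8c.png

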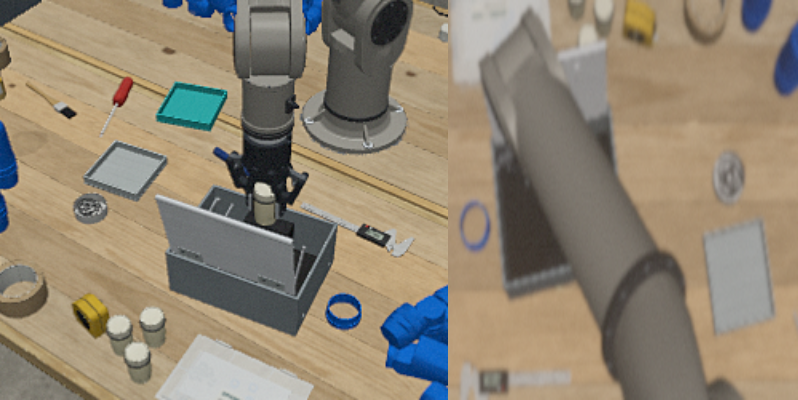

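The cartridge is held upright, the lid stays open, and the ring, tin and tape are undisturbed. The tray centre is at (0.424, -0.3145), yaw 9°.

Run:
```python
from h import *
for p in ([.44,.05,.195],[.45,-.13,.2],[.424,-.3145,.19],[.424,-.3145,.0195]): print(delta(p,Rt(YAW+np.pi)))
```

```text
([82.3, -32.1, -2.4], [0.0021, 0.0022, 0.0023])
([101.7, -211.3, -7.8], [0.0021, 0.0022, 0.0023])
([157.3, -389.1, 1.7], [0.0021, 0.0022, 0.0023])
([157.6, -389.5, 172.2], [0.0021, 0.0022, 0.0023])
```

>>> {"method": "play_rows", "body": {
  "deltas": [
    [35, [20, -10, -4], [0, 0, 0]],
    [35, [45, -45, -6], [0, 0, 0]],
    [35, [65, -95, -6], [0, 0, 0]],
    [35, [80, -150, -6], [0, 0, 0]],
    [35, [98, -205, -6], [0, 0, 0]],
    [35, [115, -260, -6], [0, 0, 0]],
    [35, [135, -315, -6], [0, 0, 0]],
    [35, [150, -365, 0], [0, 0, 0]]
  ]
}}

```text
clock: 25.8
tcp_pos: [0.4257, -0.2915, 0.1903]
orientation: [-0.254, 3.131, 0.005]
contact_force: [0.3, 0.1, -1.4]
grip_width: 0.0401
```

Run:
```python
from h import *
o=r.get_obs();print(o["clock"],o["tcp_pos"],o["joints"].round(2),o["contact_force"],o["grip_width"])
for p in ([.424,-.3145,.06],[.424,-.3145,.0195]): print(delta(p,Rt(YAW+np.pi)))
```

```text
25.8 [ 0.42566622 -0.29146355  0.19033906] [ 1.04  0.34 -0.67  1.94  0.25  0.95  1.98] [ 0.32959131  0.11836244 -1.38893301] 0.04008210953032857
([5.4, -22.9, 130.3], [0.0031, 0.0006, 0.0013])
([5.5, -23.0, 170.8], [0.0031, 0.0006, 0.0013])
```

>>> {"method": "play_rows", "body": {
  "deltas": [
    [35, [3, -15, 5], [0, 0, 0]],
    [35, [5.5, -23, 35], [0, 0, 0]],
    [35, [5.5, -23, 80], [0, 0, 0]],
    [35, [5.5, -23, 120], [0, 0, 0]],
    [35, [5.5, -23, 145], [0.003, 0, 0]],
    [35, [5.5, -23, 157], [0.003, 0, 0]],
    [35, [5.5, -23, 162], [0.003, 0, 0]],
    [35, [5.5, -23, 163], [0.003, 0, 0]]
  ]
}}

```text
clock: 26.8
tcp_pos: [0.4244, -0.3145, 0.0276]
orientation: [-0.254, 3.13, -0.0]
contact_force: [-0.4, -0.4, 0.3]
grip_width: 0.0401
```

Run:
```python
from h import *
o=r.get_obs();print(o["clock"],o["tcp_pos"],o["contact_force"],o["grip_width"],delta([.424,-.3145,.0195],Rt(YAW+np.pi)))
```

```text
26.8 [ 0.42439949 -0.31450481  0.02758902] [-0.4363716  -0.41497034  0.29615618] 0.040090827237652144 ([0.4, 0.1, 8.1], [-0.0002, 0.0012, 0.0016])
```

>>> {"method": "play_rows", "body": {
  "deltas": [
    [35, [0, 0, 3], [0, 0, 0]],
    [35, [0, 0, 5], [0, 0, 0]],
    [35, [0, 0, 6.5], [0, 0, 0]],
    [35, [0, 0, 6.5], [0, 0, 0]]
  ]
}}

```text
clock: 27.3
tcp_pos: [0.4243, -0.3146, 0.0211]
orientation: [-0.254, 3.13, -0.0]
contact_force: [1.0, 0.1, -1.1]
grip_width: 0.0398
```

>>> {"method": "play_rows", "body": {
  "deltas": [
    [35, [0, 0, 0.7], [0, 0, 0]],
    [35, [0, 0, 1.2], [0, 0, 0]],
    [35, [0, 0, 1.2], [0, 0, 0]]
  ]
}}

```text
clock: 27.68
tcp_pos: [0.4243, -0.3145, 0.0198]
orientation: [-0.254, 3.13, -0.0]
contact_force: [0.4, 0.3, -1.1]
grip_width: 0.04
```

>>> {"method": "play_rows", "body": {
  "deltas": [
    [35, [0, 0, 0.6], [0, 0, 0]],
    [35, [0, 0, 1], [0, 0, 0]],
    [35, [0, 0, 1], [0, 0, 0]]
  ]
}}

```text
clock: 28.05
tcp_pos: [0.4244, -0.3146, 0.0191]
orientation: [-0.254, 3.13, -0.001]
contact_force: [-1.5, 0.7, 3.8]
grip_width: 0.0396
```

>>> {"method": "play_rows", "body": {
  "deltas": [
    [35, [0, 0, 0.6], [0, 0, 0]],
    [35, [0, 0, 1], [0, 0, 0]],
    [35, [0, 0, 1], [0, 0, 0]]
  ]
}}

```text
clock: 28.42
tcp_pos: [0.4244, -0.3145, 0.019]
orientation: [-0.254, 3.131, -0.002]
contact_force: [-4.1, 2.3, 13.7]
grip_width: 0.0398
```

It is seated. I'll relieve slightly, open gently and go up.

>>> {"method": "play_rows", "body": {
  "deltas": [
    [40, [0, 0, -0.5], [0, 0, 0]],
    [44, [0, 0, -0.5], [0, 0, 0]],
    [52, [0, 0, -0.5], [0, 0, 0]],
    [62, [0, 0, -0.5], [0, 0, 0]],
    [66, [0, 0, -0.5], [0, 0, 0]],
    [66, [0, 0, -0.5], [0, 0, 0]]
  ]
}}

```text
clock: 29.18
tcp_pos: [0.4244, -0.3145, 0.0195]
orientation: [-0.254, 3.131, -0.002]
contact_force: [0.3, -0.1, -0.7]
grip_width: 0.066
```

>>> {"method": "play_rows", "body": {
  "deltas": [
    [66, [0, 0, -8], [0, 0, 0]],
    [66, [0, 0, -30], [0, 0, 0]],
    [66, [0, 0, -60], [0, 0, 0]],
    [66, [0, 0, -100], [0, 0, 0]],
    [66, [0, 0, -150], [0, 0, 0]],
    [66, [0, 0, -190], [0, 0, 0]],
    [66, [20, -50, -200], [0, 0, 0]],
    [66, [20, -100, -200], [0, 0, 0]]
  ]
}}

```text
clock: 30.18
tcp_pos: [0.42, -0.4183, 0.2221]
orientation: [-0.253, 3.13, -0.007]
contact_force: [1.1, 0.6, 0.0]
grip_width: 0.0661
```

Run:
```python
from h import *
im2,P2=cloud("scene","s9.png")
cv2.imwrite("pics/s9c.png",cv2.resize(im2[100:320,170:450,::-1],None,fx=2.8,fy=2.7))
m=(np.abs(P2[...,0]-.424)<.05)&(np.abs(P2[...,1]+.3145)<.05)&(P2[...,2]>.03)
q=P2[m];print(len(q),np.median(q,0),q.min(0),q.max(0))
c=w2c(P2.reshape(-1,3)); 
m=(c[:,2]>.13)&(c[:,2]<.27)&((np.abs(c[:,1])>.06)&(np.abs(c[:,1])<.11))&(np.abs(c[:,0]-.1)<.08)
q=c[m];print(np.median(np.arctan2(q[:,2]-.107,.085-q[:,0])))
o=r.get_obs();print(o["clock"],o["tcp_pos"],o["contact_force"])
```

```text
604 [ 0.41583445 -0.35211451  0.32829683] [ 0.3746575  -0.36425017  0.03043826] [ 0.44901716 -0.28953942  0.57473327]
1.7726497802782242
30.225 [ 0.41943486 -0.42579747  0.22087069] [ 1.16895769 -7.24438585  0.92338442]
```

View pics/s9c.png

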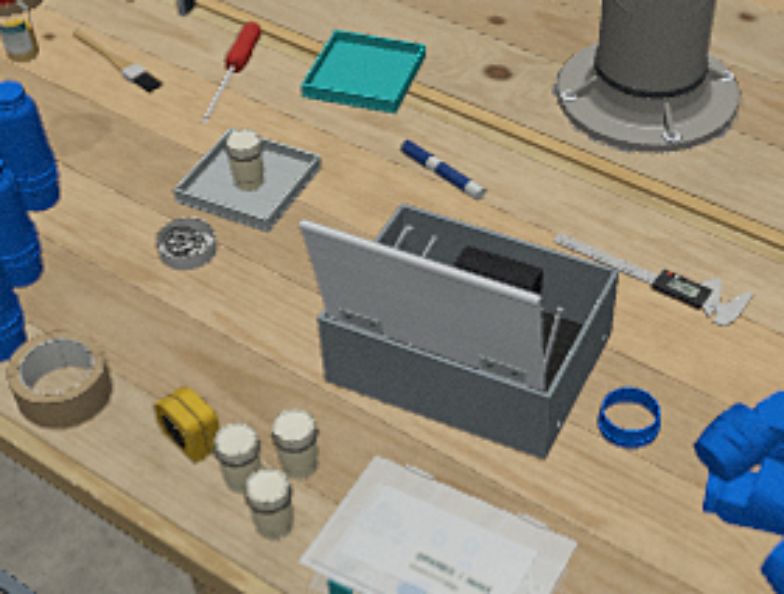

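The cartridge stands upright in the steel tray at (245,160), the lid is fully open, and the tin, ring and tape are in place. I'll let the arm settle, then hand in.

>>> {"method": "play_rows", "body": {
  "deltas": [
    [66, [0, 0, 0], [0, 0, 0]],
    [66, [0, 0, 0], [0, 0, 0]],
    [66, [0, 0, 0], [0, 0, 0]]
  ]
}}

```text
clock: 30.6
tcp_pos: [0.4198, -0.4243, 0.221]
orientation: [-0.246, 3.13, -0.01]
contact_force: [0.4, -0.1, 0.9]
grip_width: 0.0656
```

```bash
python3 -c "
from h import *
print(r.get_obs()['contact_force'].round(1)); print(r.hand_in())"
```

```text
[ 0.4 -0.1  0.9]
the job is handed in; nothing more can be done
None
```

The job is done and handed in at about 30.6 s, but one lid push exceeded 40 N at the wrist, which may count as a fault.

- **Unlatching:** I pressed the lid mid-edge until the latch released, peaking at about 15 N. I then followed it up to 1.0 rad with the fingers on it.
- **Opening the lid:** The first push ran the fingers into a pin under the lid. The wrist read about 47 N upward there (about 52 N in total), and about 40–45 N the other way as I backed off. I think the fingers were touching, not the gripper's body, but I could not confirm that, so the 40 N limit is in doubt. The lid also sagged back when I withdrew. Pushing again 55 mm to the left, clear of the pins, took only a few newtons.
- **Cartridge:** I lifted it out, set it in the steel tray and released it. The foot pressed the tray floor at about 14 N just before release.

**Last checks:**
- **Lid:** it stands by itself at about 1.75 rad, its stop.
- **Cartridge:** it is upright in the steel tray in the last picture. My depth check of its exact position was spoiled by the arm being in view, so that rests on the picture alone.
- **Other items:** the tin, blue ring and tape measure look undisturbed in the pictures; I did not re-measure them.
- **Robot:** it was clear of everything, with about 1 N at the wrist.

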